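# Close the sample carousel with its wing-nut cover

### The arm

A 6-joint arm with a two-finger parallel gripper is mounted at the origin on the work surface. World frame = base frame: x ahead of the robot, y to its left, z up, the work surface at z = 0. Lengths are in m, angles in rad, forces in N, time in s.
With the tool pointing down it reaches from about 0.375 to 0.75 m from the base axis. Payload 9 kg.
Tool frame: the origin (TCP) lies between the finger pads; the fingertips stand 22 mm ahead of it and the grasp point (between the pads) lies 3 mm ahead of it (env.tip_reach is the distance from the TCP to the fingertips, in m); x points along the fingers, y is the direction in which the jaws open and shut, and the axes are right-handed (so a half turn about x gives the same grasp; the last joint's range is limited). The gripper opens to 85 mm and grips with 20 to 120 N. Pads are 22 mm wide; open, the fingers measure 114 mm over their backs; the gripper's body (76 mm by 85 mm) begins 54 mm behind the grasp point. The pads swing forward as they close: fully open they stand 13 mm farther back than shut.
Start: joints at [-1.335, 0.104, 0.097, 1.564, 0, 1.353], TCP at [0.263, -0.539, 0.253] pointing down, gripper open.
Joint ranges: [-2.99, 2.99], [-0.84, 1.86], [-1.1, 1.16], [-1.84, 2.11], [-1.51, 1.56], [-3.14, 3.14]. Speed limits (rad/s): [2.22, 2.22, 2.57, 3.14, 3.14, 3.14].

### API

Orientations are given as a rotation vector (axis times angle).
In Python, from plant import env gives the robot as it stands.
- The arm moves only by the shell command python3 -m handwheel 'ROWS' [FORCE]. ROWS is JSON, a list of rows, each a list of 3 entries, a list of its own where there are three numbers: the opening, from -1 (shut) to 1 (fully open), so that 0 is half open, then the shift along the tool's x, y, z in m, then the turn, a rotation vector about the tool's x, y, z in degrees. In form: [[hand, [dx, dy, dz], [wx, wy, wz]], ...]. A call has 1 to 12 rows; each row is the pose to reach, as a shift and turn from the pose commanded when the call began, along the tool's axes at that moment; what a row does not reach only later rows make up. A row lasts 1/12 s, in which the tool goes at most 41.7 mm and 7.16 degrees, less where a joint would pass 70% of its speed; a pose out of reach is approached as far as the arm can. A call with a gripper value outside its range is refused whole. The fingers move at their own pace and stop on an object; FORCE is the grip in N (left out, the last holds). Time passes only in rows, so rows that repeat a pose let the fingers close. It gives the time, the measured TCP pose, the force and the opening at its end, in the units of the state.
- env.get_state(): the state, without advancing time (a new reading comes with each control period).
- env.grab_frame(name): name is "side" or "top" or "wrist"; returns the picture (480x640x3 uint8, red, green, blue); there is no depth.
- env.calibration(name): a dict with "K" (3x3 intrinsics, pixels), "k1" (the pictures are not rectified: a ray, as slopes to the right and down, at radius r is drawn at 1 + k1 r^2 times it, then the intrinsics apply), "R" (3x3) and "t" (3): a world point X has camera coordinates R X + t. Camera axes: x right, y down, z forward; pixel columns grow to the right and rows downward; lengths in m; the calibration is good to about 2 mm. A picture is of the moment at which its call begins: read the wrist's pose just before it. calibration takes no time and is no camera call; for the wrist camera it gives the pose at the moment of the call.
- env.close_job(): hands the job in, once; it reports no verdict.
The state is a dict: "clock": time; "joints": joint angles; "joint_vel": joint speeds; "joint_efforts": joint torques, N m; "tcp_pos": TCP position; "eef_rot": TCP orientation; "wrist_force": force on the tool from outside, world axes, zero at the start; "torque": the same for the moment, N m; "opening": opening from 0.0 (shut) to 1.0 (fully open).
Only numpy, scipy, OpenCV 4.12 (cv2) and the standard library are available. Lean on these libraries where they do the work, as an engineer would, in place of code of your own. Each camera call takes 0.05 s, during which the arm holds its last target.

### The job

Pick up the large round cover, the one that fits the sample carousel, by its wing nut and seat it fully home over the carousel's centre stud. Then turn the wing nut clockwise until it is snug and let go. Leave the smaller cover where it is.

Things in the scene. Friction and masses are not known exactly. Their poses are not given: they have to be found in the camera images.
- nut_grip (a point): Wing nut captive on top of the large cover (aluminium disc 162 mm wide, 0.45 kg, flat on the bench; skirt 12 mm deep, 156 mm wide inside; hollow hub). Point: mid web, on the cover's axis, 69 mm above the skirt's lower edge. The web is 12 mm thick, 30 long, 56 to 82 mm up; with wings 70 mm long. z up, x along the wings, y across (pinch this way). Lifting the nut lifts the cover. Hub top: 42 mm up.
- wing_nut (a joint): Turn of the wing nut relative to the large cover, rad: 0 to 0.15 at the start (slack), grows clockwise seen from above, stops at 1.3 (snug). Light even friction, 0.035 N m; stays where left; does not rise or sink. Only weight and friction keep the seated cover from turning; turning past the stop just makes the cover slip round, harmless.
- seat (a point): Centre of the sample carousel's rim, 90 mm above the bench, z up. Fixed: white base 200 mm square, 50 high; black round bowl 136 mm wide with vials below the rim; a steel stud in its middle, 10 mm thick, tapered, ends 24 mm above the rim. Seated, the cover's disc lies on the rim, skirt around the bowl with 10 mm to spare all round, nut_grip 57 mm above this point; any angle about the stud will do.
- spare_grip (a point): The smaller cover, not for this job: same shape and wing nut, but only 110 mm across. The point is the middle of its wing nut's web, 69 mm above the bench, z up, x along the wings.

How it is judged:
On the way, in this order (a step that is already met when the one before it is completed fails the run):
1. the large cover sits fully home on the carousel, over the stud, with its nut still slack (horizontal distance between nut_grip and seat below 0.014 m and z of nut_grip in the frame of seat below 0.062 m and angle between nut_grip's own z axis and vertical below 0.1 rad), for 0.1 s.
2. the wing nut is turned clockwise until snug (value of joint wing_nut above 1.1 rad), for 0.1 s.
At the end, for the whole second after the job is handed in: The large cover lies on the carousel's rim, over the stud (centred within 14 mm, down within 4 mm, level within 3.4 degrees), its wing nut turned clockwise to within 0.2 rad of its stop at 1.3 rad, and is let go (horizontal distance between nut_grip and seat below 0.014 m and z of nut_grip in the frame of seat between 0.052 and 0.061 m and angle between nut_grip's own z axis and vertical below 0.06 rad and value of joint wing_nut above 1.1 rad); the robot touches nothing.
It fails at once if the smaller cover is shifted by more than 40 mm (distance of spare_grip from where it was at the start of the episode above 0.04 m).
It also fails if it takes over 45 s, if anything falls off the work surface, if the arm or the gripper's body presses on something with over 40 N, if the wrist force passes 120 N, or if a joint passes its speed limit or range.

## Working session

There is one attempt and no reset: what is moved stays moved. The work goes in short steps, Python scripts to look and compute and a shell command to move; the robot and the scene stay as the last step left them, time stands still between calls to the robot, and variables do not carry over. Pictures are saved under pics/ and viewed, and the job is handed in when it is done.

```bash
mkdir -p pics; ls
cat > h.py <<'E'
import numpy as np, cv2
from plant import env
def snap(n,fn):
    c=env.calibration(n); im=env.grab_frame(n); cv2.imwrite('pics/'+fn+'.png',cv2.cvtColor(im,cv2.COLOR_RGB2BGR)); return im,c
def plane(c,px,z):
    K=np.array(c['K']);R=np.array(c['R']);t=np.array(c['t'])
    p=np.array(px,float).reshape(-1,1,2)
    u=cv2.undistortPoints(p,K,np.array([c['k1'],0,0,0,0.])).reshape(-1,2)
    d=np.c_[u,np.ones(len(u))]@R; o=-R.T@t
    return o+d*((z-o[2])/d[:,2])[:,None]
E
python3 - <<'E'
from h import *
import pickle
print(env.get_state())
cs={}
for n in("top","side","wrist"):
    im,c=snap(n,n+'0'); cs[n]=c; print(n,c)
pickle.dump(cs,open('c0.pkl','wb'))
E
```

```text
pics
{'clock': 0.0, 'joints': array([-1.33470997e+00,  1.04710829e-01,  9.64238323e-02,  1.56388127e+00,
        5.32347585e-05,  1.35309935e+00]), 'joint_vel': array([ 0.00110822,  0.00091582, -0.00080009,  0.00151566,  0.00081544,
       -0.00138357]), 'joint_efforts': array([-3.89183115e-04, -5.56928658e+01,  5.03650081e+01,  1.66966952e-02,
       -4.27056384e-04, -2.78974667e-06]), 'tcp_pos': array([ 0.26297109, -0.53895624,  0.25249054]), 'eef_rot': array([ 1.9700325 ,  0.45619331, -1.96995038]), 'wrist_force': array([ 0.33192078, -0.21661201, -0.42553768]), 'torque': array([ 0.01201884, -0.01147491,  0.00068424]), 'opening': 0.9985797077931743}
top {'K': array([[515.27989275,   0.        , 321.48292981],
       [  0.        , 515.27989275, 239.45767381],
       [  0.        ,   0.        ,   1.        ]]), 'k1': -0.04507787675422202, 'R': array([[ 4.51586065e-03, -9.99989702e-01, -4.50732466e-04],
       [-9.96411439e-01, -4.46160335e-03, -8.45241913e-02],
       [ 8.45213099e-02,  8.30814454e-04, -9.96421326e-01]]), 't': array([0.00800681, 0.55042852, 0.89966443])}
side {'K': array([[500.55992643,   0.        , 321.33359492],
       [  0.        , 500.55992643, 243.09558506],
       [  0.        ,   0.        ,   1.        ]]), 'k1': -0.023411110841297204, 'R': array([[-0.9351222 , -0.35398263, -0.01558118],
       [-0.2415865 ,  0.66913722, -0.70277404],
       [ 0.25919575, -0.6534154 , -0.71124249]]), 't': array([0.49685998, 0.18776036, 0.88614033])}
wrist {'K': array([[402.109976  ,   0.        , 322.24747884],
       [  0.        , 402.109976  , 236.52912307],
       [  0.        ,   0.        ,   1.        ]]), 'k1': -0.02783926806937681, 'R': array([[ 0.43788526, -0.89902782, -0.00234245],
       [-0.86035655, -0.41980296,  0.28905378],
       [-0.26085075, -0.12455705, -0.95731   ]]), 't': array([-0.59802677, -0.03635236,  0.37949414])}
```

View pics/top0.png

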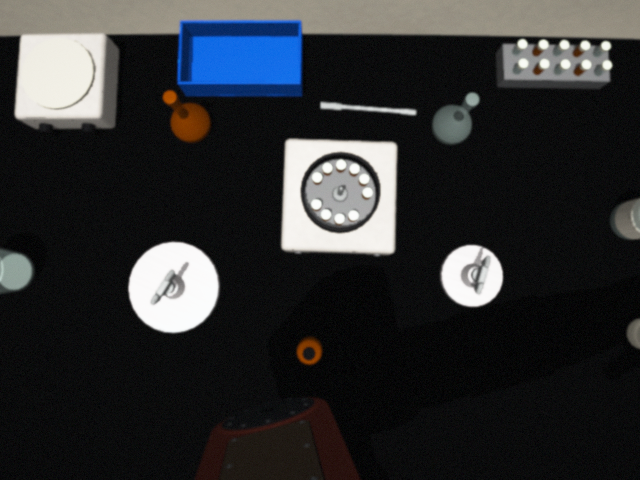

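View pics/side0.png

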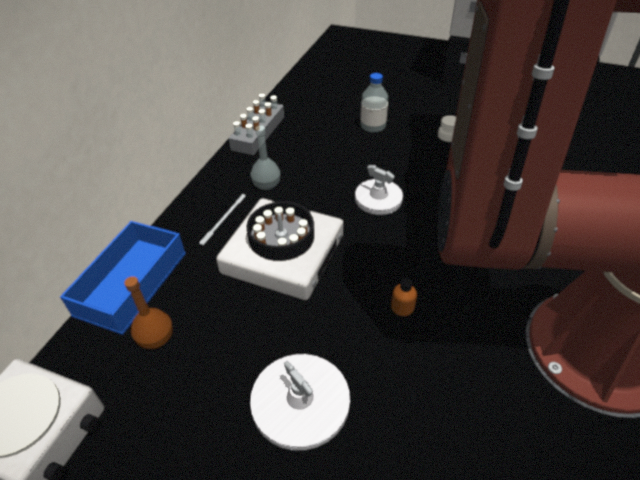

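```bash
python3 - <<'E'
import cv2,numpy as np
im=cv2.imread('pics/top0.png')
a=cv2.resize(im[235:340,120:230],None,fx=5,fy=5,interpolation=cv2.INTER_CUBIC)
s=cv2.imread('pics/side0.png')
b=cv2.resize(s[345:450,240:360],None,fx=5,fy=5,interpolation=cv2.INTER_CUBIC)
cv2.imwrite('pics/za.png',a);cv2.imwrite('pics/zb.png',b)
c=cv2.resize(im[130:260,270:410],None,fx=4,fy=4,interpolation=cv2.INTER_CUBIC)
cv2.imwrite('pics/zc.png',c)
E
cat > m.py <<'E'
from h import *
import pickle
cs=pickle.load(open('c0.pkl','rb'))
def disc(fn,c,z,box,rng):
    im=cv2.imread(fn); x0,y0,x1,y1=box
    g=cv2.cvtColor(im,cv2.COLOR_BGR2GRAY)[y0:y1,x0:x1]
    m=((g>=rng[0])&(g<=rng[1])).astype(np.uint8)*255
    cn=max(cv2.findContours(m,0,cv2.CHAIN_APPROX_NONE)[0],key=cv2.contourArea)
    p=cn.reshape(-1,2)+[x0,y0]
    P=plane(c,p,z)[:,:2].astype(np.float32)
    e=cv2.fitEllipse(P*1000)
    return e
print(disc('pics/top0.png',cs['top'],.013,(110,225,235,345),(120,255)))
print(disc('pics/side0.png',cs['side'],.013,(240,340,360,455),(120,255)))
print('small',disc('pics/top0.png',cs['top'],.013,(430,235,515,315),(120,255)))
print('base',disc('pics/top0.png',cs['top'],.05,(270,130,410,260),(120,255)))
print('rim',disc('pics/top0.png',cs['top'],.09,(297,145,385,238),(0,70)))
E
python3 m.py
```

```text
((464.64935302734375, 278.0151062011719), (162.4552764892578, 163.13917541503906), 171.39532470703125)
((463.7362976074219, 277.5016784667969), (161.6560516357422, 165.65933227539062), 32.66619110107422)
small ((487.4278259277344, -261.26898193359375), (110.30873107910156, 111.39735412597656), 18.43075180053711)
base ((625.6534423828125, -20.008060455322266), (230.58358764648438, 231.29820251464844), 105.71635437011719)
rim ((625.3269653320312, -20.163515090942383), (128.6287078857422, 133.01824951171875), 76.72786712646484)
```

View pics/za.png

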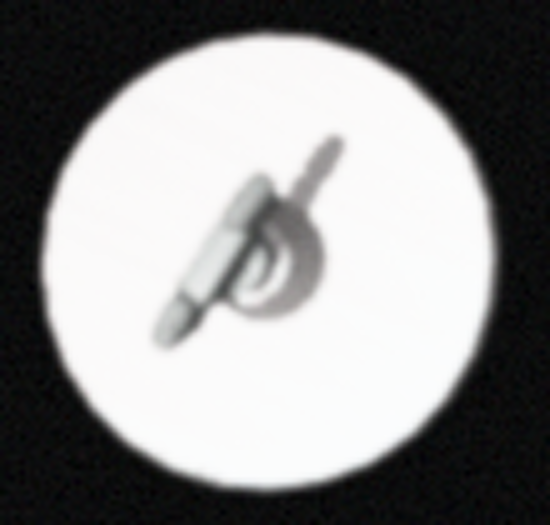

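View pics/zb.png

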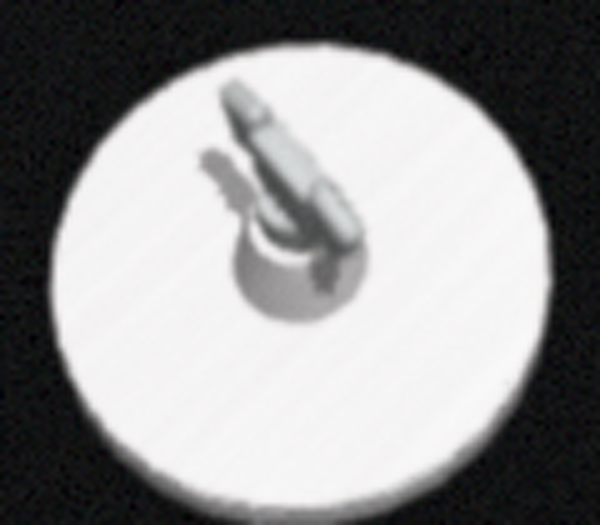

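View pics/zc.png

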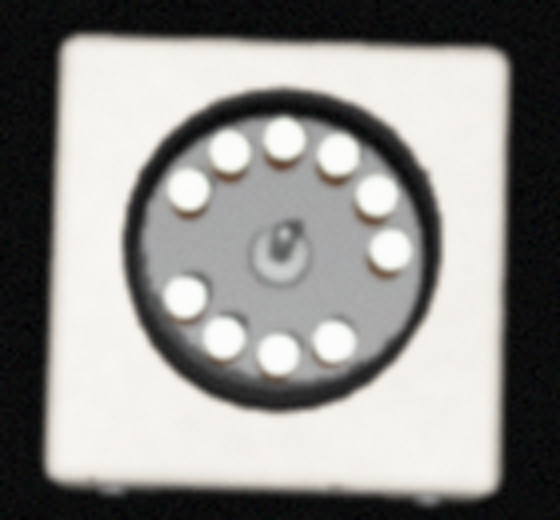

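```bash
python3 - <<'E'
from m import *
c=cs['top'];s=cs['side']
za=lambda x,y:(120+(x-2)/5,235+(y-2)/5)
zb=lambda x,y:(240+(x-2)/5,345+(y-2)/5)
print('webtop',plane(c,[za(215,257)],.082), plane(s,[zb(290,155)],.082))
for z in(.075,.082,.09):
  P=plane(c,[za(262,180),za(163,342)],z);Q=plane(s,[zb(232,85),zb(348,245)],z)
  for A in(P,Q):
    d=A[0]-A[1];print(z,A[:,:2].mean(0),np.linalg.norm(d),np.degrees(np.arctan2(d[1],d[0])))
print('stud',plane(c,[(270+288/4,130+228/4)],.114))
for th in(50,70,90):
  print(disc('pics/top0.png',c,.09,(297,145,385,238),(0,th)))
  try: print(disc('pics/side0.png',s,.09,(240,195,322,264),(0,th)))
  except Exception as e: print(e)
st=env.get_state()
from scipy.spatial.transform import Rotation as R
print(R.from_rotvec(st['eef_rot']).as_matrix().round(4))
E
python3 - <<'E'
import cv2
s=cv2.imread('pics/side0.png')
cv2.imwrite('pics/zd.png',cv2.resize(s[190:300,210:350],None,fx=5,fy=5,interpolation=cv2.INTER_CUBIC))
E
```

```text
((464.64935302734375, 278.0151062011719), (162.4552764892578, 163.13917541503906), 171.39532470703125)
((463.7362976074219, 277.5016784667969), (161.6560516357422, 165.65933227539062), 32.66619110107422)
small ((487.4278259277344, -261.26898193359375), (110.30873107910156, 111.39735412597656), 18.43075180053711)
base ((625.6534423828125, -20.008060455322266), (230.58358764648438, 231.29820251464844), 105.71635437011719)
rim ((625.3269653320312, -20.163515090942383), (128.6287078857422, 133.01824951171875), 76.72786712646484)
webtop [[0.46611362 0.27575549 0.082     ]] [[0.46405442 0.27703882 0.082     ]]
0.075 [0.46475801 0.27871843] 0.06341210646333187 -30.45513443673975
0.075 [0.46528248 0.27617179] 0.06708696858689153 -35.03540135240357
0.082 [0.46481945 0.27654898] 0.06290070257493265 -30.455134436739776
0.082 [0.46341924 0.2797283 ] 0.06641122916222428 -35.0354013524036
0.09 [0.46488967 0.2740696 ] 0.06231624098819073 -30.455134436739694
0.09 [0.46128982 0.28379289] 0.0656389555340332 -35.03540135240358
stud [[ 0.62862842 -0.02263818  0.114     ]]
((624.4745483398438, -20.012781143188477), (125.42945861816406, 126.48941040039062), 70.84209442138672)
((625.8078002929688, -25.362651824951172), (163.63442993164062, 197.59080505371094), 19.839296340942383)
((625.3269653320312, -20.163515090942383), (128.6287078857422, 133.01824951171875), 76.72786712646484)
((625.6073608398438, -25.22981834411621), (163.25872802734375, 198.88717651367188), 19.818132400512695)
((625.3521728515625, -20.230751037597656), (129.97457885742188, 134.0441131591797), 73.22071075439453)
((625.4639282226562, -24.92540740966797), (163.8446807861328, 199.83746337890625), 19.911828994750977)
[[-3.000e-04  4.384e-01 -8.988e-01]
 [ 1.000e-03 -8.988e-01 -4.384e-01]
 [-1.000e+00 -1.000e-03 -2.000e-04]]
```

View pics/zd.png

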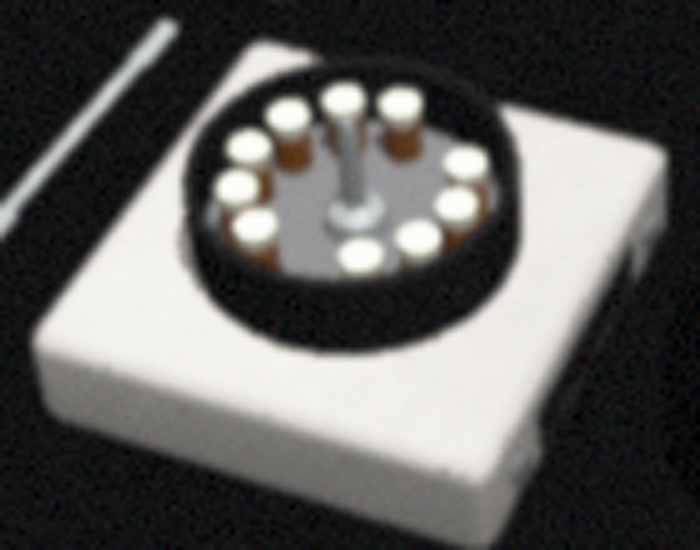

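```bash
cat > go.py <<'E'
import sys
from h import *
from scipy.spatial.transform import Rotation as R
def go(p,yaw):
    st=env.get_state(); M=R.from_rotvec(st['eef_rot'])
    y=np.radians(yaw); Y=np.array([np.cos(y),np.sin(y),0]); X=np.array([0,0,-1.]); T=np.c_[X,Y,np.cross(X,Y)]
    m=M.as_matrix()
    print('t',st['clock'],'tcp',st['tcp_pos'].round(4),'yaw',np.degrees(np.arctan2(m[1,1],m[0,1])).round(2),'tilt',np.degrees(np.arccos(-m[2,0])).round(2),'q',st['joints'].round(2),'F',st['wrist_force'].round(1),'tq',st['torque'].round(2),'op',round(st['opening'],3))
    if p is not None: print('shift',(m.T@(np.array(p)-st['tcp_pos'])).round(4),'turn',np.degrees((M.inv()*R.from_matrix(T)).as_rotvec()).round(2))
if __name__=='__main__':
    a=[float(v) for v in sys.argv[1:]]
    go(a[:3] if a else None,a[3] if a else 0)
E
python3 go.py .56 -.02 .32 -3; python3 -c "
import pickle,numpy as np
c=pickle.load(open('c0.pkl','rb'))['wrist'];print(-c['R'].T@c['t'])"
```

```text
t 0.15 tcp [ 0.263  -0.5391  0.2527] yaw -64.0 tilt 0.06 q [-1.33  0.1   0.1   1.56 -0.    1.35] F [-0.1  0.4  0.4] tq [-0.01  0.03 -0.05] op 0.997
shift [-0.0669 -0.3364 -0.4945] turn [-6.1e+01 -4.0e-02  5.0e-02]
[ 0.32958245 -0.50563486  0.37240048]
```

View pics/wrist0.png

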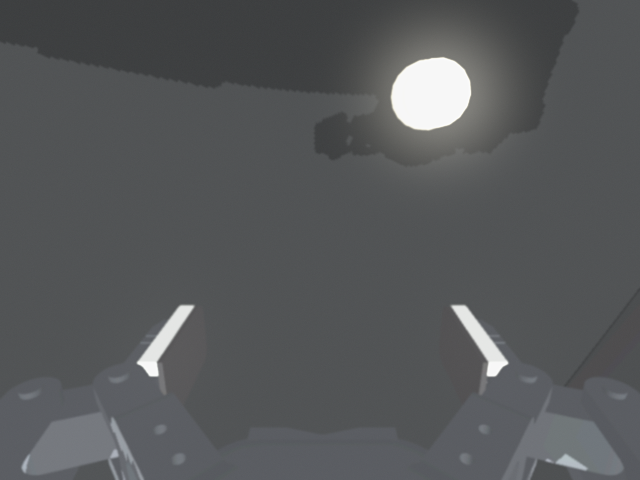

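```bash
python3 go.py .62 -.09 .33 -3; python3 -m handwheel '[[1,[-0.04,-0.08,-0.12],[-15,0,0]],[1,[-0.08,-0.247,-0.523],[-61,0,0]],[1,[-0.08,-0.247,-0.523],[-61,0,0]],[1,[-0.08,-0.247,-0.523],[-61,0,0]],[1,[-0.08,-0.247,-0.523],[-61,0,0]],[1,[-0.08,-0.247,-0.523],[-61,0,0]],[1,[-0.08,-0.247,-0.523],[-61,0,0]],[1,[-0.08,-0.247,-0.523],[-61,0,0]],[1,[-0.08,-0.247,-0.523],[-61,0,0]],[1,[-0.08,-0.247,-0.523],[-61,0,0]],[1,[-0.08,-0.247,-0.523],[-61,0,0]],[1,[-0.08,-0.247,-0.523],[-61,0,0]]]'; python3 go.py .62 -.09 .33 -3
```

```text
t 0.15 tcp [ 0.263  -0.5391  0.2527] yaw -64.0 tilt 0.06 q [-1.33  0.1   0.1   1.56 -0.    1.35] F [-0.1  0.4  0.4] tq [-0.01  0.03 -0.05] op 0.997
shift [-0.0769 -0.2472 -0.5178] turn [-6.1e+01 -4.0e-02  5.0e-02]
clock: 1.15
tcp_pos: [0.5725, -0.151, 0.3227]
eef_rot: [1.247, 1.184, -1.248]
wrist_force: [1.4, -1.5, 0.2]
opening: 1.0
t 1.15 tcp [ 0.5725 -0.151   0.3227] yaw -2.99 tilt 0.01 q [-0.48  0.11  0.23  1.69 -0.    1.14] F [ 1.4 -1.5  0.2] tq [-0.   -0.05  0.02] op 1.0
shift [-0.0073  0.0443 -0.0634] turn [0.01 0.01 0.  ]
```

```bash
python3 -m handwheel '[[1,[-0.005,0.035,-0.055],[0,0,0]],[1,[-0.005,0.035,-0.055],[0,0,0]],[1,[-0.005,0.035,-0.055],[0,0,0]],[1,[-0.005,0.035,-0.055],[0,0,0]],[1,[-0.005,0.035,-0.055],[0,0,0]]]'
python3 - <<'E'
from h import *
import pickle
im,c=snap('wrist','wrist1'); pickle.dump(c,open('c1.pkl','wb'))
g=cv2.cvtColor(im,cv2.COLOR_RGB2GRAY)
E
python3 go.py
```

```text
clock: 1.57
tcp_pos: [0.6091, -0.1002, 0.3271]
eef_rot: [1.247, 1.185, -1.248]
wrist_force: [-0.1, 0.1, -0.2]
opening: 0.999
t 1.6167 tcp [ 0.6089 -0.1007  0.3273] yaw -3.04 tilt 0.03 q [-0.38  0.19  0.33  1.71 -0.    1.25] F [ 0.8 -1.1 -0.7] tq [ 0.01  0.01 -0.03] op 0.998
```

View pics/wrist1.png

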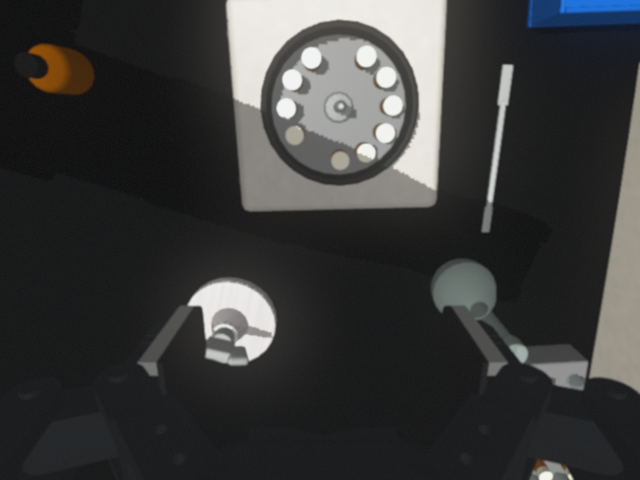

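Run:
```python
from h import *
import pickle
c=pickle.load(open('c1.pkl','rb'))
im=cv2.imread('pics/wrist1.png')
cv2.imwrite('pics/ze.png',cv2.resize(im[10:200,250:430],None,fx=3,fy=3,interpolation=cv2.INTER_CUBIC))
g=cv2.cvtColor(im,cv2.COLOR_BGR2GRAY)
print('stud',plane(c,[(341,106)],.114))
# rim inner (bright disc region) & outer dark boundary
from m import disc
print(disc('pics/wrist1.png',c,.09,(250,12,428,190),(0,62)))
```

```text
stud [[ 0.62810687 -0.01875202  0.114     ]]
((464.64935302734375, 278.0151062011719), (162.4552764892578, 163.13917541503906), 171.39532470703125)
((463.7362976074219, 277.5016784667969), (161.6560516357422, 165.65933227539062), 32.66619110107422)
small ((487.4278259277344, -261.26898193359375), (110.30873107910156, 111.39735412597656), 18.43075180053711)
base ((625.6534423828125, -20.008060455322266), (230.58358764648438, 231.29820251464844), 105.71635437011719)
rim ((625.3269653320312, -20.163515090942383), (128.6287078857422, 133.01824951171875), 76.72786712646484)
((626.4041748046875, -20.771522521972656), (120.00961303710938, 121.5755844116211), 141.40721130371094)
```

View pics/ze.png

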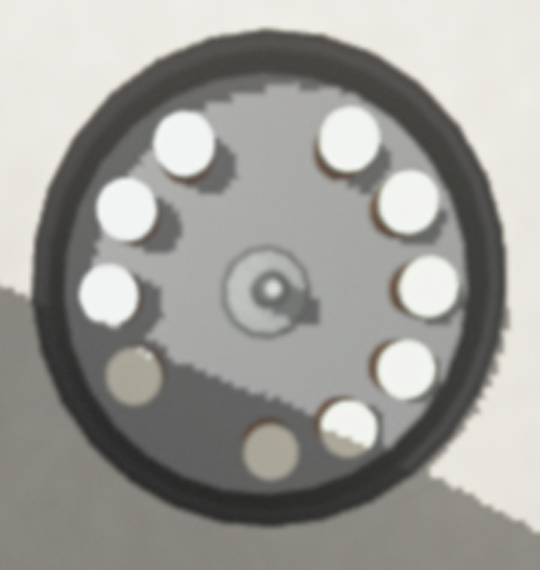

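```bash
python3 - <<'E' | tail -4
from h import *
import pickle
c=pickle.load(open('c1.pkl','rb'))
f=lambda x,y:(250+(x-1)/3,10+(y-1)/3)
P=plane(c,[f(34,285),f(503,285),f(268,30),f(268,522)],.09);print(P.round(4),P[:2].mean(0),P[2:].mean(0))
print(plane(c,[f(273,290)],.114))
E
python3 go.py .48 .2 .3 58
```

```text
[ 0.6938 -0.0204  0.09  ]
 [ 0.6302  0.0482  0.09  ]
 [ 0.6247 -0.0843  0.09  ]] [ 0.62768991 -0.01700206  0.09      ] [ 0.62749788 -0.01803435  0.09      ]
[[ 0.6278338  -0.01899009  0.114     ]]
t 1.6167 tcp [ 0.6089 -0.1007  0.3273] yaw -3.04 tilt 0.03 q [-0.38  0.19  0.33  1.71 -0.    1.25] F [ 0.8 -1.1 -0.7] tq [ 0.01  0.01 -0.03] op 0.998
shift [ 0.0273 -0.1447 -0.2934] turn [-6.104e+01 -1.000e-02  3.000e-02]
```

```bash
python3 go.py .507 .25 .28 58;  python3 -m handwheel '[[1,[0.01,-0.02,-0.06],[-15,0,0]],[1,[0.047,-0.12,-0.345],[-61,0,0]],[1,[0.047,-0.12,-0.345],[-61,0,0]],[1,[0.047,-0.12,-0.345],[-61,0,0]],[1,[0.047,-0.12,-0.345],[-61,0,0]],[1,[0.047,-0.12,-0.345],[-61,0,0]],[1,[0.047,-0.12,-0.345],[-61,0,0]],[1,[0.047,-0.12,-0.345],[-61,0,0]],[1,[0.047,-0.12,-0.345],[-61,0,0]],[1,[0.047,-0.12,-0.345],[-61,0,0]],[1,[0.047,-0.12,-0.345],[-61,0,0]],[1,[0.047,-0.12,-0.345],[-61,0,0]]]'; python3 -m handwheel '[[1,[0,0,0],[0,0,0]],[1,[0,0,0],[0,0,0]],[1,[0,0,0],[0,0,0]]]'
python3 - <<'E'
from h import *
import pickle
im,c=snap('wrist','wrist2'); pickle.dump(c,open('c2.pkl','wb'))
E
python3 go.py .4645 .277 .2 58
```

```text
t 1.6167 tcp [ 0.6089 -0.1007  0.3273] yaw -3.04 tilt 0.03 q [-0.38  0.19  0.33  1.71 -0.    1.25] F [ 0.8 -1.1 -0.7] tq [ 0.01  0.01 -0.03] op 0.998
shift [ 0.0473 -0.1204 -0.3448] turn [-6.104e+01 -1.000e-02  3.000e-02]
clock: 2.62
tcp_pos: [0.5078, 0.2498, 0.2806]
eef_rot: [0.439, 1.526, -0.439]
wrist_force: [0.1, -0.7, 0.7]
opening: 1.001
clock: 2.87
tcp_pos: [0.5081, 0.2497, 0.2806]
eef_rot: [0.439, 1.526, -0.439]
wrist_force: [-0.3, -0.7, 0.1]
opening: 1.007
t 2.9167 tcp [0.508  0.2499 0.2806] yaw 57.9 tilt 0.01 q [ 0.23  0.01  0.05  1.61 -0.    0.79] F [-0.4  0.2  0.4] tq [-0.05 -0.   -0.01] op 1.0
shift [ 0.0806 -0.0002 -0.0513] turn [-0.1   0.01 -0.  ]
```

View pics/wrist2.png

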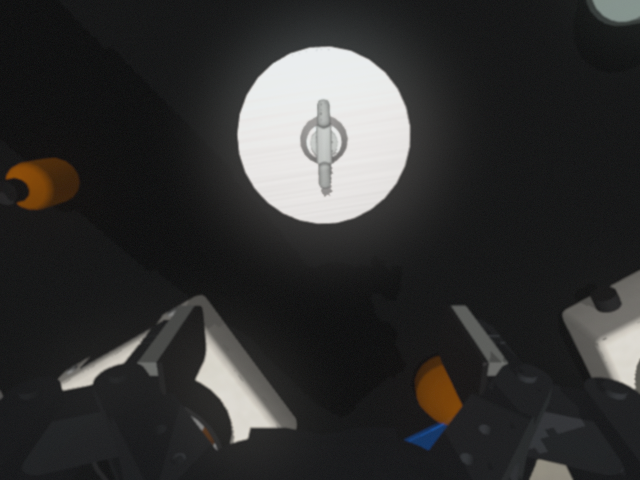

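Run:
```python
from h import *
import pickle
c=pickle.load(open('c2.pkl','rb'))
im=cv2.imread('pics/wrist2.png')
cv2.imwrite('pics/zf.png',cv2.resize(im[85:205,265:385],None,fx=5,fy=5,interpolation=cv2.INTER_CUBIC))
from m import disc
print(disc('pics/wrist2.png',c,.013,(225,30,425,235),(110,255)))
for z in (.075,.082):
  P=plane(c,[(323,99),(325.5,190)],z);d=P[0]-P[1]
  print(P.mean(0),np.linalg.norm(d),np.degrees(np.arctan2(d[1],d[0])))
```

```text
((464.64935302734375, 278.0151062011719), (162.4552764892578, 163.13917541503906), 171.39532470703125)
((463.7362976074219, 277.5016784667969), (161.6560516357422, 165.65933227539062), 32.66619110107422)
small ((487.4278259277344, -261.26898193359375), (110.30873107910156, 111.39735412597656), 18.43075180053711)
base ((625.6534423828125, -20.008060455322266), (230.58358764648438, 231.29820251464844), 105.71635437011719)
rim ((625.3269653320312, -20.163515090942383), (128.6287078857422, 133.01824951171875), 76.72786712646484)
((465.1073303222656, 279.6435546875), (162.04766845703125, 162.14590454101562), 10.090715408325195)
[0.466477   0.27936951 0.075     ] 0.07071597139023424 149.5241050125951
[0.4660383  0.27959988 0.082     ] 0.06919483518597017 149.5241050125951
```

View pics/zf.png

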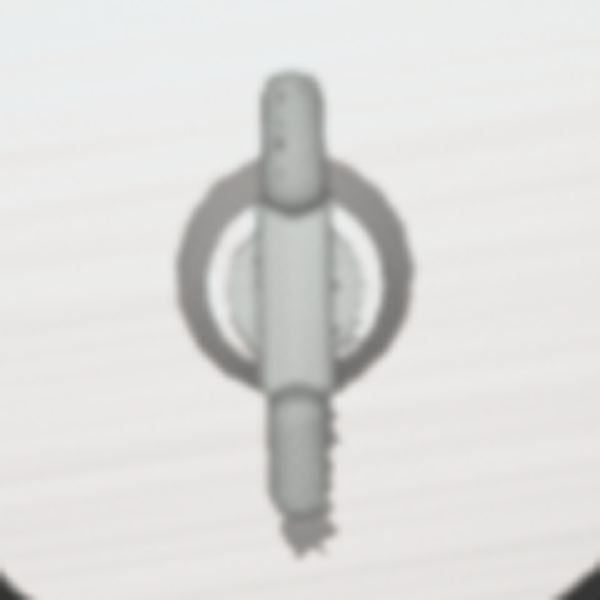

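```bash
python3 -c "
from plant import env;print(env.tip_reach)"; python3 go.py .465 .279 .13 59.7; python3 -m handwheel '[[1,[0.08,0.0015,-0.0525],[-1.8,0,0]],[1,[0.15,0.0015,-0.0525],[-1.8,0,0]],[1,[0.15,0.0015,-0.0525],[-1.8,0,0]],[1,[0.15,0.0015,-0.0525],[-1.8,0,0]],[1,[0.15,0.0015,-0.0525],[-1.8,0,0]],[1,[0.15,0.0015,-0.0525],[-1.8,0,0]],[1,[0.15,0.0015,-0.0525],[-1.8,0,0]]]'; python3 go.py .465 .279 .075 59.7
python3 - <<'E'
from h import *
import pickle
im,c=snap('wrist','wrist3'); pickle.dump(c,open('c3.pkl','wb'))
E
```

```text
0.022
t 2.9167 tcp [0.508  0.2499 0.2806] yaw 57.9 tilt 0.01 q [ 0.23  0.01  0.05  1.61 -0.    0.79] F [-0.4  0.2  0.4] tq [-0.05 -0.   -0.01] op 1.0
shift [ 0.1506  0.0018 -0.0519] turn [-1.8   0.01  0.  ]
clock: 3.5
tcp_pos: [0.4655, 0.2799, 0.1332]
eef_rot: [0.414, 1.528, -0.412]
wrist_force: [-0.5, -0.5, 0.9]
opening: 0.999
t 3.5 tcp [0.4655 0.2799 0.1332] yaw 59.77 tilt 0.17 q [ 0.3  -0.06 -0.29  1.34 -0.    0.83] F [-0.5 -0.5  0.9] tq [ 0.02 -0.06  0.03] op 0.999
shift [ 0.0582 -0.0011 -0.0001] turn [ 0.07  0.13 -0.11]
```

View pics/wrist3.png

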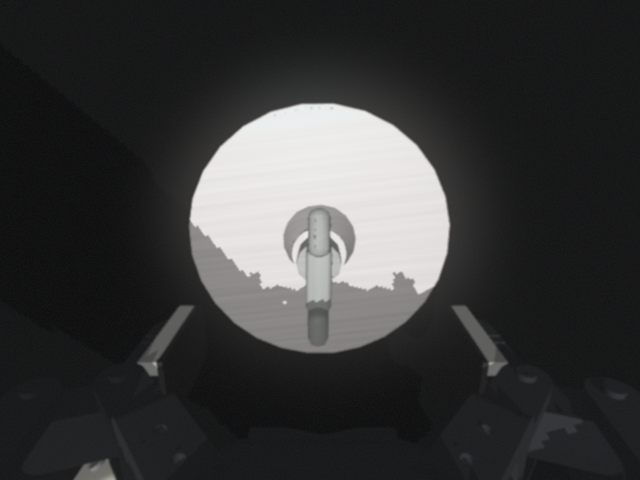

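```bash
python3 -m handwheel '[[1,[0.02,-0.001,0],[0,0,0]],[1,[0.045,-0.001,0],[0,0,0]],[1,[0.058,-0.001,0],[0,0,0]],[1,[0.058,-0.001,0],[0,0,0]],[1,[0.058,-0.001,0],[0,0,0]],[1,[0.058,-0.001,0],[0,0,0]]]'; python3 go.py .465 .279 .075 59.7
python3 -m handwheel '[[-1,[0,0,0],[0,0,0]],[-1,[0,0,0],[0,0,0]],[-1,[0,0,0],[0,0,0]],[-1,[0,0,0],[0,0,0]],[-1,[0,0,0],[0,0,0]],[-1,[0,0,0],[0,0,0]],[-1,[0,0,0],[0,0,0]],[-1,[0,0,0],[0,0,0]],[-1,[0,0,0],[0,0,0]],[-1,[0,0,0],[0,0,0]]]' 60
python3 go.py
python3 - <<'E'
from h import *
snap('side','side4')
E
```

```text
clock: 4.05
tcp_pos: [0.4646, 0.2793, 0.0745]
eef_rot: [0.414, 1.529, -0.412]
wrist_force: [0.7, 0.7, 0.0]
opening: 1.001
t 4.05 tcp [0.4646 0.2793 0.0745] yaw 59.79 tilt 0.14 q [ 0.3  -0.03 -0.36  1.23 -0.    0.83] F [0.7 0.7 0. ] tq [-0.07 -0.04  0.  ] op 1.001
shift [-0.0005 -0.0001  0.0005] turn [ 0.09  0.1  -0.1 ]
clock: 4.88
tcp_pos: [0.4634, 0.2791, 0.0731]
eef_rot: [0.413, 1.531, -0.413]
wrist_force: [-1.8, -1.3, 6.0]
opening: 0.242
t 4.8833 tcp [0.4634 0.2791 0.0731] yaw 59.8 tilt 0.02 q [ 0.3  -0.03 -0.37  1.23 -0.    0.83] F [-1.8 -1.3  6. ] tq [-0.26  0.47 -0.03] op 0.242
```

View pics/side4.png

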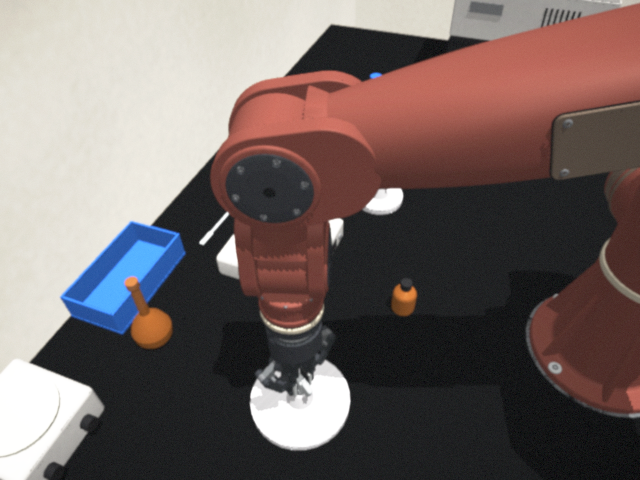

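```bash
python3 -m handwheel '[[-1,[0,0,0],[0,0,0]],[-1,[0,0,0],[0,0,0]],[-1,[0,0,0],[0,0,0]]]' 70
python3 go.py
python3 - <<'E'
from h import *
snap('wrist','wrist5')
E
```

```text
clock: 5.18
tcp_pos: [0.4634, 0.2791, 0.0731]
eef_rot: [0.413, 1.531, -0.413]
wrist_force: [-1.8, -0.3, 5.9]
opening: 0.229
t 5.1833 tcp [0.4634 0.2791 0.0731] yaw 59.8 tilt 0.02 q [ 0.3  -0.03 -0.37  1.23 -0.    0.83] F [-1.8 -0.3  5.9] tq [-0.3   0.49 -0.03] op 0.229
```

View pics/wrist5.png

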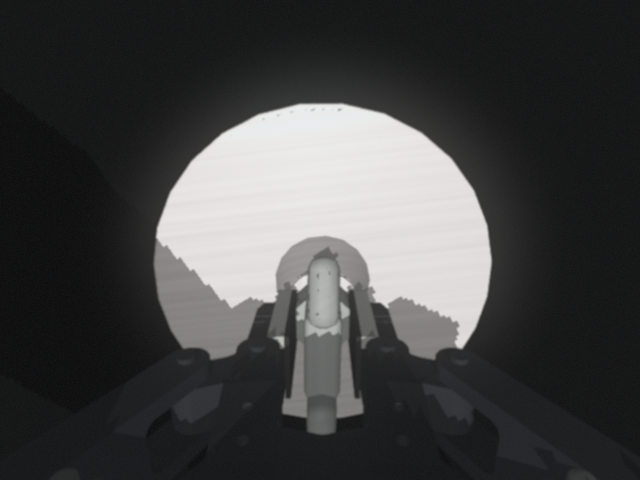

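```bash
python3 -m handwheel '[[0,[0,0,0],[0,0,0]],[0,[0,0,0],[0,0,0]],[0,[0,0,0],[0,0,0]],[0,[-0.008,0,0],[0,0,0]],[0,[-0.008,0,0],[0,0,0]],[0,[-0.008,0,0],[0,0,0]]]' 
python3 go.py .465 .279 .081 59.7
python3 -m handwheel '[[-1,[0,0,0],[0,0,0]],[-1,[0,0,0],[0,0,0]],[-1,[0,0,0],[0,0,0]],[-1,[0,0,0],[0,0,0]],[-1,[0,0,0],[0,0,0]],[-1,[0,0,0],[0,0,0]],[-1,[0,0,0],[0,0,0]],[-1,[0,0,0],[0,0,0]]]' 70
python3 go.py
python3 - <<'E'
from h import *
snap('wrist','wrist6')
E
```

```text
clock: 5.73
tcp_pos: [0.4639, 0.2792, 0.0813]
eef_rot: [0.414, 1.53, -0.413]
wrist_force: [0.0, 0.4, -0.2]
opening: 0.501
t 5.7333 tcp [0.4639 0.2792 0.0813] yaw 59.8 tilt 0.07 q [ 0.3  -0.03 -0.36  1.25 -0.    0.83] F [ 0.   0.4 -0.2] tq [ 0.06 -0.02  0.02] op 0.501
shift [0.0003 0.0004 0.0011] turn [ 0.1   0.05 -0.05]
clock: 6.4
tcp_pos: [0.4633, 0.2791, 0.0806]
eef_rot: [0.413, 1.531, -0.413]
wrist_force: [-0.5, -0.3, 1.9]
opening: 0.124
t 6.4 tcp [0.4633 0.2791 0.0806] yaw 59.81 tilt 0.0 q [ 0.3  -0.03 -0.36  1.25  0.    0.83] F [-0.5 -0.3  1.9] tq [-0.01  0.2  -0.  ] op 0.124
```

View pics/wrist6.png

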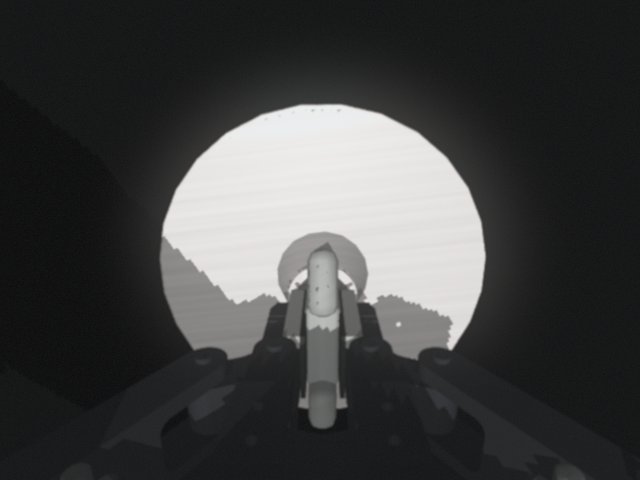

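```bash
python3 -m handwheel '[[-1,[-0.01,0,0],[0,0,0]],[-1,[-0.03,0,0],[0,0,0]],[-1,[-0.06,0,0],[0,0,0]],[-1,[-0.09,0,0],[0,0,0]],[-1,[-0.12,0,0],[0,0,0]],[-1,[-0.15,0,0],[0,0,0]],[-1,[-0.18,0,0],[0,0,0]],[-1,[-0.19,0,0],[0,0,0]],[-1,[-0.19,0,0],[0,0,0]],[-1,[-0.19,0,0],[0,0,0]]]' 90
python3 go.py .6275 -.0195 .27 45
python3 - <<'E'
from h import *
import pickle
im,c=snap('side','side7');pickle.dump(c,open('c7.pkl','wb'))
snap('wrist','wrist7')
E
```

```text
clock: 7.28
tcp_pos: [0.4633, 0.279, 0.2694]
eef_rot: [0.413, 1.532, -0.414]
wrist_force: [-0.4, 0.3, -4.4]
opening: 0.121
t 7.2833 tcp [0.4633 0.279  0.2694] yaw 59.8 tilt 0.05 q [ 0.3  -0.07 -0.05  1.59 -0.    0.83] F [-0.4  0.3 -4.4] tq [-0.01  0.02  0.02] op 0.121
shift [-0.0006 -0.1754  0.2921] turn [14.8  -0.02  0.05]
```

View pics/side7.png

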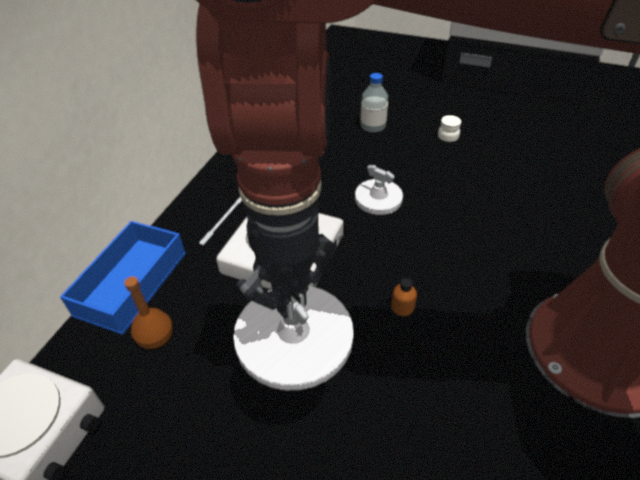

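View pics/wrist7.png

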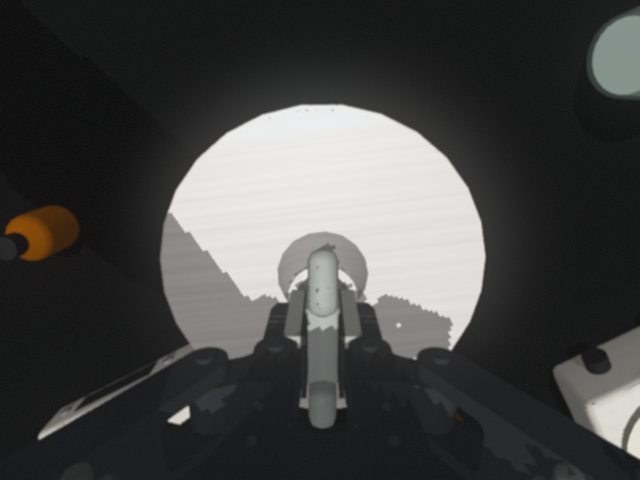

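```bash
cat > off.py <<'E'
from h import *
from scipy.optimize import least_squares
from scipy.spatial.transform import Rotation as R
def off(fn,c,tcp,eef,bottom,rowmax=330,thr=75):
    g=cv2.cvtColor(cv2.imread(fn),cv2.COLOR_BGR2GRAY); g=cv2.GaussianBlur(g,(3,3),0)
    p=[]
    for y in range(120,rowmax):
        r=g[y]; xs=np.where(r[120:520]>thr)[0]+120
        if len(xs): 
            p+= [(xs[0],y)] if 0 else []
            p.append((xs[-1]+.5,y)); p.append((xs[0]-.5,y))
    P=plane(c,p,bottom+.014)[:,:2]
    f=lambda v:np.hypot(P[:,0]-v[0],P[:,1]-v[1])-.081
    s=least_squares(f,tcp[:2],loss='soft_l1',f_scale=.001)
    d=np.r_[s.x-tcp[:2],0]
    print('cover',s.x,'off tool',R.from_rotvec(eef).as_matrix().T@d,'rms',np.sqrt(np.median(s.fun**2)))
E
python3 - <<'E'
from off import *
st=env.get_state();c=env.calibration('wrist')
for th in(60,75,90): off('pics/wrist7.png',c,st['tcp_pos'],st['eef_rot'],st['tcp_pos'][2]-.0806,thr=th,rowmax=300)
E
```

```text
cover [0.46363273 0.27953693] off tool [-4.63266957e-06  1.17153529e-03  5.88151133e-04] rms 0.00017914438520759488
cover [0.46404958 0.27930457] off tool [-5.79025371e-06  1.18040452e-03  1.06531146e-03] rms 0.0001540111372709848
cover [0.46430385 0.27913615] off tool [-6.46450185e-06  1.16274813e-03  1.36978615e-03] rms 0.00016014251516202743
```

```bash
python3 go.py .6262 -.019 .26 59.8; python3 -m handwheel '[[-1,[0,-0.01,0.018],[0,0,0]],[-1,[0,-0.025,0.042],[0,0,0]],[-1,[0,-0.04,0.075],[0,0,0]],[-1,[0,-0.06,0.105],[0,0,0]],[-1,[0,-0.08,0.135],[0,0,0]],[-1,[0,-0.1,0.165],[0,0,0]],[-1,[0,-0.12,0.195],[0,0,0]],[-1,[0,-0.135,0.225],[0,0,0]],[-1,[0,-0.15,0.25],[0,0,0]],[-1,[0,-0.16,0.27],[0,0,0]],[-1,[0,-0.17,0.283],[0,0,0]],[-1,[0,-0.175,0.29],[0,0,0]]]'
python3 -m handwheel '[[-1,[0,0,0],[0,0,0]],[-1,[0,0,0],[0,0,0]]]'
python3 go.py .6262 -.019 .225 59.8
python3 - <<'E'
from h import *
snap('side','side8');snap('top','top8')
E
```

```text
t 7.3833 tcp [0.4625 0.2788 0.2679] yaw 59.8 tilt 0.21 q [ 0.3  -0.07 -0.05  1.59 -0.    0.83] F [-0.8  0.6 -4.6] tq [ 0.02  0.05 -0.01] op 0.117
shift [ 0.0077 -0.175   0.2913] turn [-0.   -0.14  0.16]
clock: 8.38
tcp_pos: [0.6258, -0.0198, 0.2683]
eef_rot: [0.414, 1.534, -0.415]
wrist_force: [-0.0, 0.9, -4.1]
opening: 0.121
clock: 8.55
tcp_pos: [0.6254, -0.0174, 0.2699]
eef_rot: [0.413, 1.533, -0.413]
wrist_force: [-0.1, -0.5, -3.6]
opening: 0.119
t 8.55 tcp [ 0.6254 -0.0174  0.2699] yaw 59.8 tilt 0.09 q [-0.24  0.19  0.22  1.6   0.    0.29] F [-0.1 -0.5 -3.6] tq [0.01 0.07 0.03] op 0.119
shift [ 0.0449 -0.001   0.0016] turn [ 0.   -0.09  0.01]
```

View pics/side8.png

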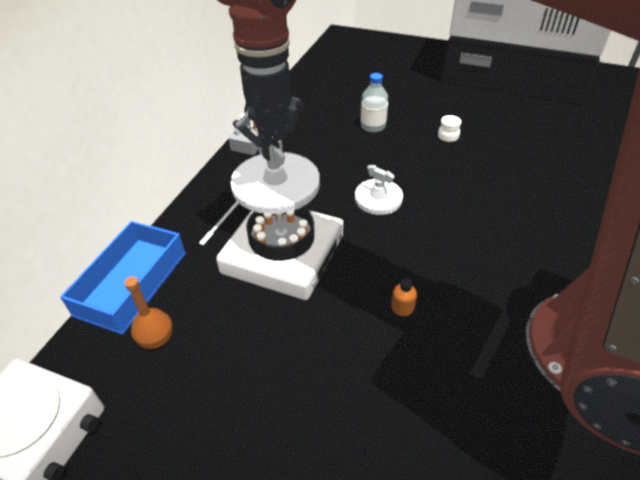

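View pics/top8.png

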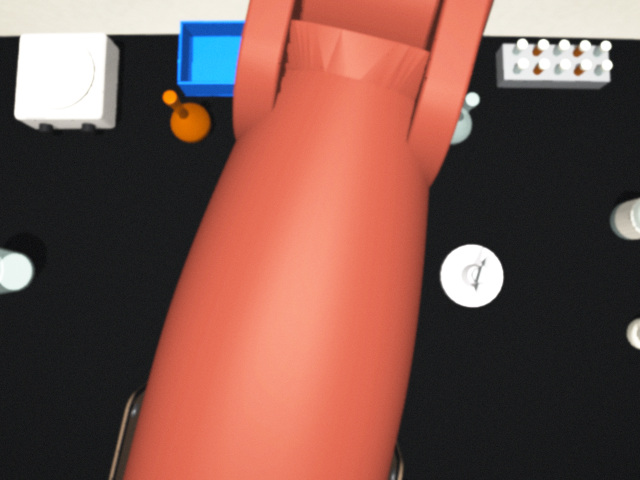

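```bash
python3 -m handwheel '[[-1,[0.02,-0.001,0.0015],[0,0,0]],[-1,[0.045,-0.001,0.0015],[0,0,0]],[-1,[0.065,-0.001,0.0015],[0,0,0]],[-1,[0.075,-0.001,0.0015],[0,0,0]],[-1,[0.075,-0.001,0.0015],[0,0,0]],[-1,[0.075,-0.001,0.0015],[0,0,0]]]'
python3 go.py .6262 -.019 .165 59.8
python3 - <<'E'
from h import *
snap('side','side9')
im=cv2.imread('pics/side9.png');cv2.imwrite('pics/z9.png',cv2.resize(im[130:300,190:370],None,fx=4,fy=3.5))
E
```

```text
clock: 9.15
tcp_pos: [0.6265, -0.0189, 0.1961]
eef_rot: [0.412, 1.531, -0.412]
wrist_force: [0.4, 0.2, -3.3]
opening: 0.116
t 9.15 tcp [ 0.6265 -0.0189  0.1961] yaw 59.85 tilt 0.0 q [-0.24  0.18  0.08  1.47  0.    0.29] F [ 0.4  0.2 -3.3] tq [-0.01  0.01  0.03] op 0.116
shift [ 0.0311 -0.0002 -0.0002] turn [ 0.05 -0.    0.  ]
```

View pics/z9.png

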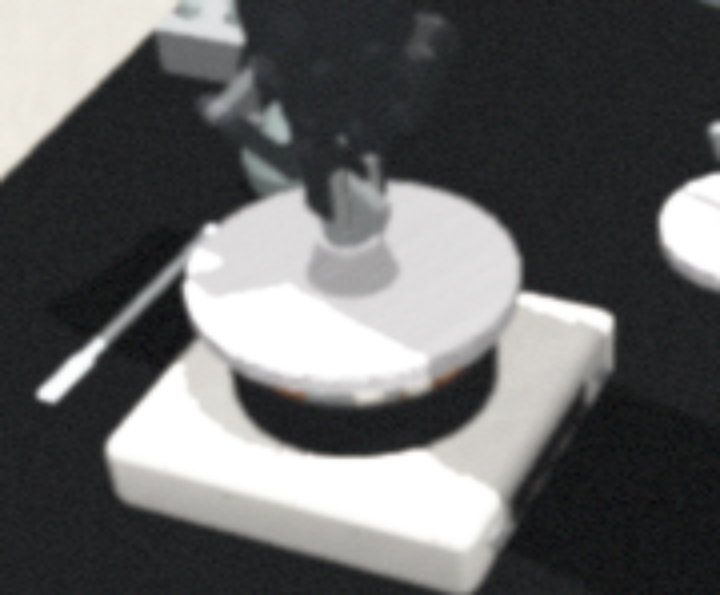

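Level and centred above the stud; lowering.

```bash
python3 -m handwheel '[[-1,[0.006,0,0],[0,0,0]],[-1,[0.012,0,0],[0,0,0]],[-1,[0.018,0,0],[0,0,0]],[-1,[0.024,0,0],[0,0,0]],[-1,[0.024,0,0],[0,0,0]],[-1,[0.024,0,0],[0,0,0]]]'
python3 go.py .6262 -.019 .1586 59.8
```

```text
clock: 9.7
tcp_pos: [0.6264, -0.0196, 0.1709]
eef_rot: [0.413, 1.532, -0.413]
wrist_force: [0.7, -0.7, -3.6]
opening: 0.123
t 9.7 tcp [ 0.6264 -0.0196  0.1709] yaw 59.8 tilt 0.07 q [-0.24  0.19  0.04  1.42 -0.    0.29] F [ 0.7 -0.7 -3.6] tq [ 0.   -0.    0.03] op 0.123
shift [ 0.0123  0.0005 -0.0004] turn [-0.   -0.06  0.02]
```

```bash
python3 -m handwheel '[[-1,[0.004,0,0],[0,0,0]],[-1,[0.007,0,0],[0,0,0]],[-1,[0.01,0,0],[0,0,0]],[-1,[0.012,0,0],[0,0,0]],[-1,[0.013,0,0],[0,0,0]],[-1,[0.013,0,0],[0,0,0]]]'
python3 go.py .6262 -.019 .1586 59.8
```

```text
clock: 10.2
tcp_pos: [0.6268, -0.0197, 0.1587]
eef_rot: [0.413, 1.531, -0.413]
wrist_force: [-1.8, -1.2, -1.1]
opening: 0.12
t 10.2 tcp [ 0.6268 -0.0197  0.1587] yaw 59.8 tilt 0.02 q [-0.24  0.19  0.02  1.4  -0.    0.29] F [-1.8 -1.2 -1.1] tq [0.1  0.27 0.04] op 0.12
shift [ 0.0001  0.0003 -0.0008] turn [-0.    0.02  0.  ]
```

```bash
python3 -m handwheel '[[-1,[0.001,0,0],[0,0,0]],[-1,[0.0015,0,0],[0,0,0]],[-1,[0.0015,0,0],[0,0,0]],[-1,[0.0015,0,0],[0,0,0]]]'
python3 go.py .6262 -.019 .1586 59.8
python3 - <<'E'
from h import *
snap('side','side10')
im=cv2.imread('pics/side10.png');cv2.imwrite('pics/z10.png',cv2.resize(im[130:300,190:370],None,fx=4,fy=3.5))
E
```

```text
clock: 10.53
tcp_pos: [0.6268, -0.0197, 0.1587]
eef_rot: [0.413, 1.53, -0.413]
wrist_force: [-5.4, 0.6, 7.1]
opening: 0.117
t 10.5333 tcp [ 0.6268 -0.0197  0.1587] yaw 59.81 tilt 0.06 q [-0.24  0.19  0.02  1.4  -0.    0.29] F [-5.4  0.6  7.1] tq [0.22 1.27 0.03] op 0.117
shift [ 0.0001  0.0003 -0.0009] turn [ 0.01  0.06 -0.  ]
```

View pics/z10.png

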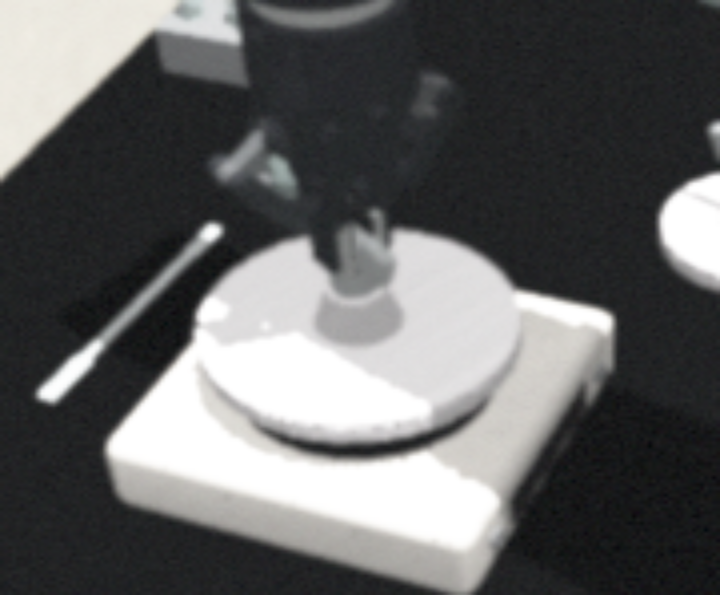

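```bash
python3 -m handwheel '[[-1,[0,0,0],[4,0,0]],[-1,[0,0,0],[10,0,0]],[-1,[0,0,0],[16,0,0]],[-1,[0,0,0],[22,0,0]],[-1,[0,0,0],[28,0,0]],[-1,[0,0.0005,0],[34,0,0]],[-1,[0,0.0005,0],[40,0,0]],[-1,[0,0.001,0],[46,0,0]],[-1,[0,0.001,0.0005],[52,0,0]],[-1,[0,0.001,0.0005],[57,0,0]],[-1,[0,0.001,0.0005],[60,0,0]],[-1,[0,0.001,0.0005],[60,0,0]]]'
python3 go.py
python3 - <<'E'
from h import *
snap('wrist','wrist11')
E
```

```text
clock: 11.58
tcp_pos: [0.6285, -0.0187, 0.1587]
eef_rot: [1.215, 1.204, -1.212]
wrist_force: [-1.6, 2.8, 5.4]
opening: 0.116
t 11.5833 tcp [ 0.6285 -0.0187  0.1587] yaw -0.38 tilt 0.15 q [-0.24  0.19  0.02  1.4   0.    1.34] F [-1.6  2.8  5.4] tq [ 0.62  0.4  -0.05] op 0.116
```

View pics/wrist11.png

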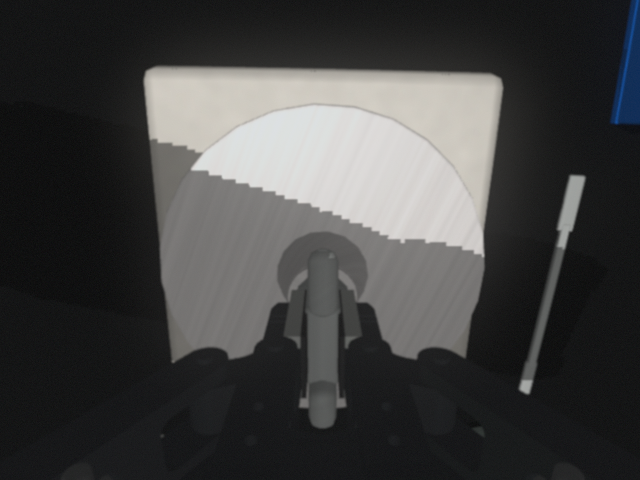

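```bash
python3 -m handwheel '[[-1,[0,0,0],[4,0,0]],[-1,[0,0,0],[8,0,0]],[-1,[0,0,0],[12,0,0]],[-1,[0,0,0],[14,0,0]],[-1,[0,0,0],[14,0,0]]]'
python3 go.py
python3 -m handwheel '[[-1,[0,0,0],[3,0,0]],[-1,[0,0,0],[6,0,0]],[-1,[0,0,0],[8,0,0]],[-1,[0,0,0],[8,0,0]]]'
python3 go.py
python3 - <<'E'
from h import *
snap('wrist','wrist12')
E
```

```text
clock: 12.05
tcp_pos: [0.6287, -0.0192, 0.1587]
eef_rot: [1.392, 1.078, -1.388]
wrist_force: [0.5, -0.0, 5.1]
opening: 0.122
t 12.05 tcp [ 0.6287 -0.0192  0.1587] yaw -14.27 tilt 0.18 q [-0.24  0.19  0.02  1.4   0.    1.58] F [ 0.5 -0.   5.1] tq [0.13 0.01 0.1 ] op 0.122
clock: 12.38
tcp_pos: [0.6287, -0.0193, 0.1587]
eef_rot: [1.49, 0.998, -1.487]
wrist_force: [-0.4, -0.8, 5.9]
opening: 0.12
t 12.3833 tcp [ 0.6287 -0.0193  0.1587] yaw -22.23 tilt 0.18 q [-0.24  0.19  0.02  1.4  -0.    1.72] F [-0.4 -0.8  5.9] tq [0.01 0.07 0.19] op 0.12
```

View pics/wrist12.png

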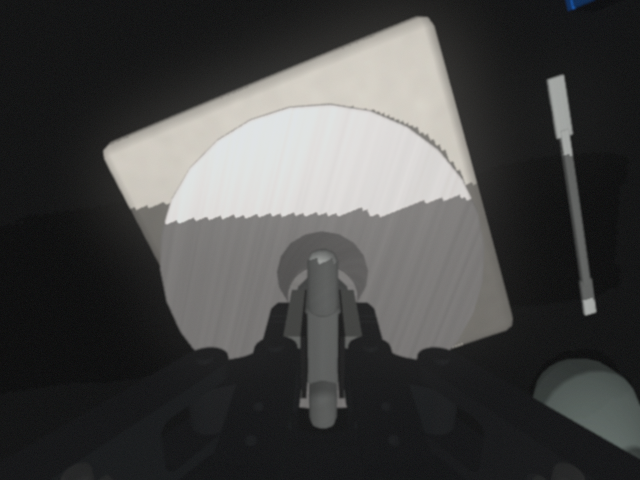

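```bash
python3 -m handwheel '[[-1,[0,0,0],[3,0,0]],[-1,[0,0,0],[5,0,0]],[-1,[0,0,0],[5,0,0]]]'
python3 go.py
python3 -m handwheel '[[0,[0,0,0],[0,0,0]],[0,[0,0,0],[0,0,0]],[0,[0,0,0],[0,0,0]],[0,[0,0,0],[0,0,0]],[0,[0,0,0],[0,0,0]],[0,[0,0,0],[0,0,0]]]'
python3 go.py
python3 -m handwheel '[[0.2,[-0.01,0,0],[0,0,0]],[0.2,[-0.03,0,0],[0,0,0]],[0.2,[-0.06,0,0],[0,0,0]],[0.2,[-0.09,0,0],[0,0,0]],[0.2,[-0.12,0,0],[0,0,0]],[0.2,[-0.12,0,0],[0,0,0]],[0.2,[-0.12,0,0],[0,0,0]]]'
python3 go.py
python3 - <<'E'
from h import *
snap('side','side13');import pickle
im,c=snap('wrist','wrist13');pickle.dump(c,open('c13.pkl','wb'))
im=cv2.imread('pics/side13.png');cv2.imwrite('pics/z13.png',cv2.resize(im[130:300,190:370],None,fx=4,fy=3.5))
E
```

```text
clock: 12.68
tcp_pos: [0.6287, -0.0193, 0.1586]
eef_rot: [1.551, 0.943, -1.548]
wrist_force: [-0.2, 0.2, 6.3]
opening: 0.119
t 12.6833 tcp [ 0.6287 -0.0193  0.1586] yaw -27.23 tilt 0.18 q [-0.24  0.19  0.02  1.4  -0.    1.81] F [-0.2  0.2  6.3] tq [0.07 0.09 0.21] op 0.119
clock: 13.18
tcp_pos: [0.6276, -0.019, 0.1568]
eef_rot: [1.549, 0.946, -1.55]
wrist_force: [-0.1, -0.2, -0.3]
opening: 0.499
t 13.1833 tcp [ 0.6276 -0.019   0.1568] yaw -27.19 tilt 0.02 q [-0.24  0.19  0.02  1.4  -0.    1.81] F [-0.1 -0.2 -0.3] tq [ 0.05  0.01 -0.02] op 0.499
clock: 13.77
tcp_pos: [0.6287, -0.0193, 0.2801]
eef_rot: [1.552, 0.943, -1.546]
wrist_force: [-0.6, -0.5, -1.2]
opening: 0.602
t 13.7667 tcp [ 0.6287 -0.0193  0.2801] yaw -27.2 tilt 0.26 q [-0.24  0.2   0.25  1.62 -0.    1.81] F [-0.6 -0.5 -1.2] tq [0.03 0.01 0.02] op 0.602
```

View pics/z13.png

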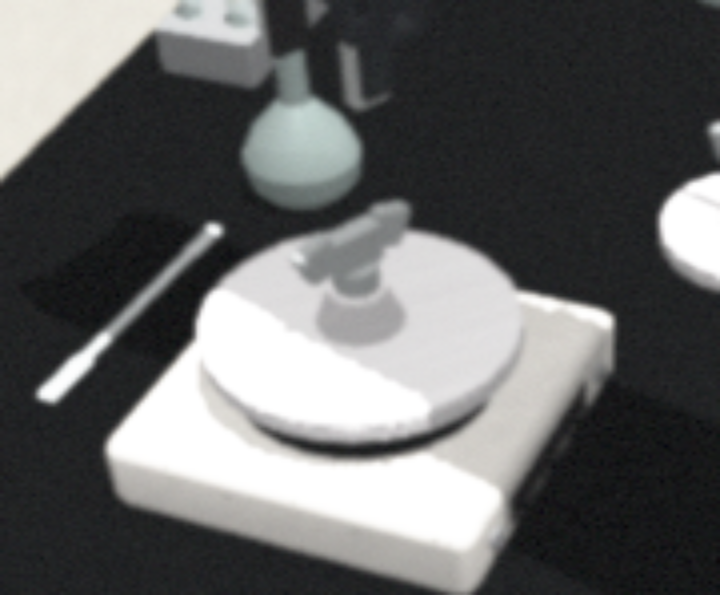

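View pics/wrist13.png

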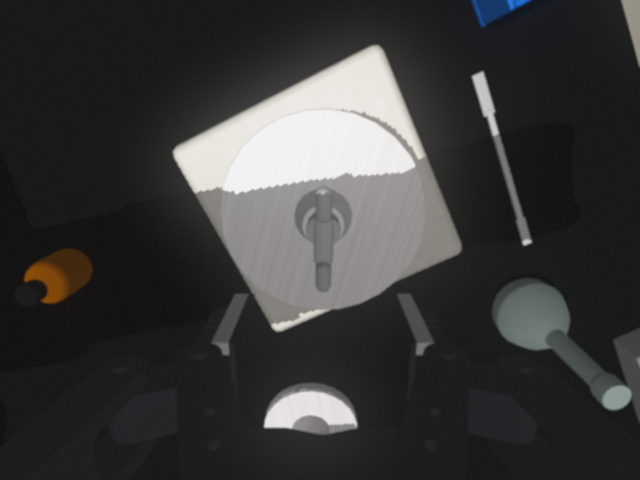

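Run:
```python
from h import *
import pickle
from scipy.spatial.transform import Rotation as R
c=pickle.load(open('c13.pkl','rb'))
def grain(fn):
    g=cv2.cvtColor(cv2.imread(fn),cv2.COLOR_BGR2GRAY).astype(np.float32)[125:175,270:380]
    H=np.array([[1,0,0],[0,1,0],[0,0,1]])
    g=cv2.GaussianBlur(g,(0,0),1.2); gx=cv2.Sobel(g,5,1,0);gy=cv2.Sobel(g,5,0,1)
    w=(np.hypot(gx,gy)<40)&(np.hypot(gx,gy)>0)
    a=.5*np.degrees(np.arctan2(2*(gx*gy)[w].sum(),(gx*gx-gy*gy)[w].sum()))
    return (90-a)%180   # line angle, image up, deg
for f in('wrist6','wrist7','wrist12'):print(f,grain(f'pics/{f}.png'))
p=[]
im=cv2.imread('pics/wrist13.png');
P=plane(c,[(323,189),(322.5,291)],.172);d=P[0]-P[1];print(P.mean(0),np.linalg.norm(d),np.degrees(np.arctan2(d[1],d[0])))
```

```text
wrist6 7.681244
wrist7 7.708397
wrist12 74.81404
[ 0.62962814 -0.01593852  0.172     ] 0.06290918913563227 62.52440327310695
```

```bash
python3 -c "
from plant import env
print(env.get_state()['wrist_force']);env.close_job();print(env.get_state()['clock'])"
```

```text
[ 0.14456074 -0.0047749   0.14694655]
the job is handed in; nothing more can be done
the job is handed in; nothing more can be done
```

I seated the large cover on the carousel, turned its wing nut clockwise to the stop, let go, and handed the job in at about 14 s. No verdict was reported.

- **Grasp:** The first grasp closed on the nut's round boss, with the opening at 0.23. I released, raised the gripper 8 mm, and re-gripped on the web, with the opening at 0.12.
- **Seating:** The cover stopped hard at TCP z = 0.1587 m, against 0.1586 m expected when fully seated. The side view showed it level on the rim.
- **Tightening:** I turned the wrist 87° clockwise. The torque rose from about 0 to 0.19 N m, then only to 0.21 over the last 5°, which fits the nut at its stop with the cover slipping round.
- **Nut angle:** The brushing marks on the cover gave a rough turn of 67–68°, about 1.18 rad plus up to 0.15 rad of starting slack. That agrees with snug, but less precisely than the torque.
- **Release:** The gripper was 0.12 m clear and the wrist force near zero. A last wrist-picture reading put the nut about 4 mm from my estimated seat centre. I put that down to camera bias, and it is within the 14 mm limit.
- **Smaller cover:** I never touched it, and it was in place in the pictures taken during the carry. I did not re-measure it at the end.

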